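Feel for the empty cells of the dust crate and store two reels

TASK

Two reels of wire stand on the front ledge of the grey dust crate, whose three cells are covered by sprung flaps; one cell already holds a reel and two are empty, which cannot be seen and has to be felt by pushing down through the flaps. Put each of the two reels over an empty cell and press it down through the flaps until it stands upright on the floor of the cell, without letting a reel fall off the crate.

Things in the scene. Friction and masses are not known exactly. Their poses are not given: they have to be found in the camera images.
- crate: Grey sheet-metal crate fixed to the table, a row of three covered cells along its y. Origin: centre of the row's underside; z up, x away from the robot, +y its left end. Row: x -40 to +40 mm, 244 mm long. Ledge: x -40 to -140 mm. Flaps and ledge form one smooth deck 118 mm above the origin, with a rim 6 mm high, 4 mm wide round its outside. Cells: 72 (x) by 76 mm (y) inside, 80 mm apart.
- cell_left (a point): Centre of the flaps of the cell at the crate's +y end, at deck height. Each cell is covered by two equal steel leaves hinged at its +y and -y sides, meeting in a seam along x at the middle; geared together, they swing down only and spring shut by themselves. A fingertip pushing at the seam opens them with 1 to 4 N.
- cell_middle (a point): Centre of the flaps of the middle cell, at deck height. In a full cell a fingertip pushed down through the flaps meets the top of a reel 48 mm below the deck; in an empty one nothing until the floor, 114 mm below the deck (4 mm above the crate's origin). A reel pressed onto a full cell sticks half-way.
- cell_right (a point): Centre of the flaps of the cell at the crate's -y end, at deck height. A reel standing centred (within 3 mm) on closed flaps is just carried by them; pressing the middle of its top with a few N more opens them. It may lean and hang half-way: push its top on to 40 to 50 mm below where it stood. Then it drops to the floor and the leaves shut over it and free the fingers as they rise.
- reel_1_mid (a point): Centre of a reel of wire (pale flanges, grey wire) standing upright on the ledge: 65 mm across the flanges, 61 mm across the wire between them, 66 mm tall, flanges 4 mm thick, flat closed top; about 0.4 kg. The point is on its axis, 33 mm above its underside.
- reel_2_mid (a point): Centre of the second reel, the same as the first; likewise standing on the ledge.

How it is judged (in metres and radians):
At the end, for the whole second after the job is handed in: Both reels stand upright (within 7 degrees) and at rest inside the crate, each on the floor of a cell of its own: centre less than 45 mm above the crate's underside and within the row of cells (z of each of reel_1_mid, reel_2_mid in the frame of crate below 0.045 m and x of reel_1_mid in the frame of crate between -0.015 and 0.015 m and y of reel_1_mid in the frame of crate between -0.1 and 0.1 m and angle between each of reel_1_mid, reel_2_mid's own z axis and vertical below 0.12 rad and linear speed of each of reel_1, reel_2 below 0.02 m/s and x of reel_2_mid in the frame of crate between -0.015 and 0.015 m and y of reel_2_mid in the frame of crate between -0.1 and 0.1 m); the robot touches nothing.
It fails at once if a reel falls off the crate ((z of reel_1_mid in the frame of crate below 0.1 m and (x of reel_1_mid in the frame of crate below -0.05 m or x of reel_1_mid in the frame of crate above 0.05 m or y of reel_1_mid in the frame of crate below -0.125 m or y of reel_1_mid in the frame of crate above 0.125 m)) or (z of reel_2_mid in the frame of crate below 0.1 m and (x of reel_2_mid in the frame of crate below -0.05 m or x of reel_2_mid in the frame of crate above 0.05 m or y of reel_2_mid in the frame of crate below -0.125 m or y of reel_2_mid in the frame of crate above 0.125 m))).
It also fails if it takes over 72 s, if anything falls off the work surface, if the arm or the gripper's body presses on something with over 40 N, if the wrist force passes 120 N, or if a joint passes its speed limit or range.

ROBOT

A 6-joint arm with a two-finger parallel gripper is mounted at the origin on a cart in front of the work surface, level with it; the furniture and walls round the work are solid. World frame = base frame: x ahead of the robot, y to its left, z up, the work surface at z = 0. Lengths are in m, angles in degrees, forces in N, time in s.
With the tool pointing down it reaches from about 0.325 to 0.775 m from the base axis. Payload 5.5 kg.
Tool frame: the origin (TCP) lies at the centre of the arm's flange, where the gripper is bolted on; the fingertips stand 182 mm ahead of it and the grasp point (between the pads) lies 163 mm ahead of it; z points along the fingers, y is the line along which they close (so a half turn about z gives the same grasp; the last joint's range is limited). The gripper opens to 88 mm and grips with 3 to 60 N. Pads are 20 mm wide; open, the fingers measure 115 mm over their backs; the gripper's body (75 mm by 178 mm) begins 61 mm behind the grasp point.
Start: joints at [-73.78, 5.22, 70.514, -0, 104.267, -3.249], TCP at [0.2, -0.566, 0.405] pointing down, gripper open.
Joint ranges: [-164.24, 164.24], [-49.07, 125.15], [9.68, 141.18], [-86.29, 266.29], [3.28, 154.24], [-151.56, 151.56]. Speed limits (degrees/s): [147.25, 147.25, 172.46, 180, 180, 180].

INTERFACE

Orientations are given as [roll, pitch, yaw] about the fixed x, y, z axes, in that order (R = Rz(yaw) Ry(pitch) Rx(roll)).
In Python, from station import r gives the robot as it stands. The module is installed in compiled form; this text tells all that it offers. Calls block until the motion is done:
- r.reach(position, orientation): joint-space move of the TCP to a pose.
- r.servo_line(position, rotation=None, speed=0.15): straight line of the TCP; rotation=None keeps the orientation; speed is the mean speed in m/s.
- r.move_joints(angles): joint-space move.
- r.let_go() and r.grab(squeeze=None): open the fingers fully, or close them until they stop; squeeze is the grip in N (None keeps the last).
- r.wait(seconds).
- r.inverse_kinematics(position, orientation): joint angles nearest the present ones, or None.
- r.sense(): the state.
- r.snapshot(name): name is "side" or "top" or "wrist"; returns a dict with "frame" (384x512x3 uint8, red, green, blue), "fx", "fy", "cx", "cy" (pixels), "R" (3x3) and "t" (3): a world point X has camera coordinates R X + t. Camera axes: x right, y down, z forward; pixel columns grow to the right and rows downward; lengths in m; the calibration is good to about 2 mm. A picture is of the moment at which its call begins. There is no depth.
A pose or a line that the arm cannot do raises r.IKError and nothing moves.
- r.hand_in(): hands the job in; it is judged then, once.
The state is a dict: "clock": time; "joints": joint angles; "joint_vel": joint speeds; "joint_torque": joint torques, N m; "tcp_pos": TCP position; "orientation": TCP orientation; "contact_force": force on the tool from outside, world axes, zero at the start; "torque": the same for the moment, N m; "opening": finger opening in m; "gripper_force": force on a finger pad.
Only numpy, scipy, OpenCV 4.12 (cv2) and the standard library are available. Lean on these libraries where they do the work, as an engineer would, in place of code of your own. Each camera call takes 0.05 s, during which the arm holds its last target. There are 200 camera calls.

## Working session

There is one attempt and no reset: what is moved stays moved. The work goes in short steps, each a Python script; the robot and the scene stay as the last script left them, time stands still between calls to the robot, and variables do not carry over. Pictures are saved under pics/ and viewed, at most 10 in all, crops included, and the job is handed in when it is done.

```bash
mkdir -p pics; python3 - <<'E'
from station import r
import cv2,numpy as np
for n in("top","side"):
    s=r.snapshot(n); cv2.imwrite(f"pics/{n}0.png",s["frame"][:,:,::-1])
    print(n,s["fx"],s["fy"],s["cx"],s["cy"],np.round(s["R"],4).tolist(),np.round(s["t"],4).tolist(), np.round(-np.array(s["R"]).T@s["t"],3))
st=r.sense();print(st["clock"],st["contact_force"],st["orientation"],st["opening"])
E
```

```text
top 396.7725162642968 396.7725162642968 252.91853676486735 193.88993612877204 [[-0.0034, -0.9999, -0.0157], [-0.9902, 0.0055, -0.1392], [0.1393, 0.0151, -0.9901]] [-0.299, 0.5041, 0.8898] [ 0.374 -0.315  0.947]
side 448.66968157267604 448.66968157267604 249.65616793895225 201.29470728078581 [[0.9999, 0.0046, 0.0109], [0.0114, -0.599, -0.8007], [0.0028, 0.8008, -0.599]] [-0.4848, -0.1048, 1.1876] [ 0.483 -1.012  0.633]
0.1 [ 4.65501517e-01 -2.16943526e-04 -5.70259140e-02] [-1.79900055e+02 -6.54338093e-03  1.94674464e+01] 0.08781059510672241
```

View pics/top0.png

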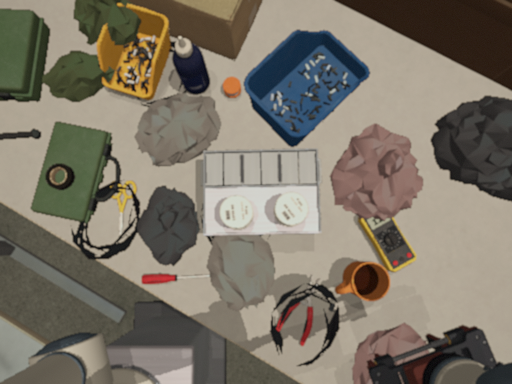

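View pics/side0.png

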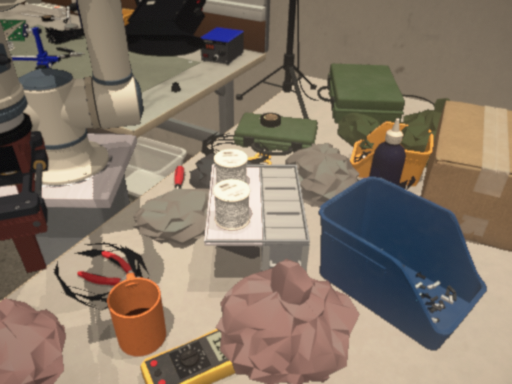

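The top view shows the crate at about cols 204–318, rows 149–235. The reels are at about (236,212) and (291,208), and the leaf row runs along rows 149–187. Next I'll enlarge it and detect edges.

```bash
cat > h.py <<'E'
from station import r
import cv2,numpy as np
def ray(s,u,v,z):
    R=np.array(s["R"]);c=-R.T@np.array(s["t"])
    d=R.T@np.array([(u-s["cx"])/s["fx"],(v-s["cy"])/s["fy"],1]); return c+d*(z-c[2])/d[2]
def proj(s,X):
    p=np.array(s["R"])@X+s["t"]; return np.array([s["fx"]*p[0]/p[2]+s["cx"],s["fy"]*p[1]/p[2]+s["cy"]])
E
python3 - <<'E'
from h import *
s=r.snapshot("top");f=s["frame"][:,:,::-1].copy()
c=cv2.resize(f[140:245,195:330],None,fx=5.5,fy=5.5,interpolation=cv2.INTER_CUBIC);cv2.imwrite("pics/topz.png",c)
hsv=cv2.cvtColor(f,cv2.COLOR_BGR2HSV)
for p in[(230,195),(215,165),(236,212),(210,240),(190,245),(330,160),(265,222)]: print(p,f[p[1],p[0]],hsv[p[1],p[0]])
E
```

```text
(230, 195) [193 201 206] [ 18  16 206]
(215, 165) [166 177 181] [ 22  21 181]
(236, 212) [204 216 211] [ 43  14 216]
(210, 240) [29 31 32] [20 24 32]
(190, 245) [53 56 58] [18 22 58]
(330, 160) [155 172 181] [ 20  37 181]
(265, 222) [203 209 210] [ 26   9 210]
```

View pics/topz.png

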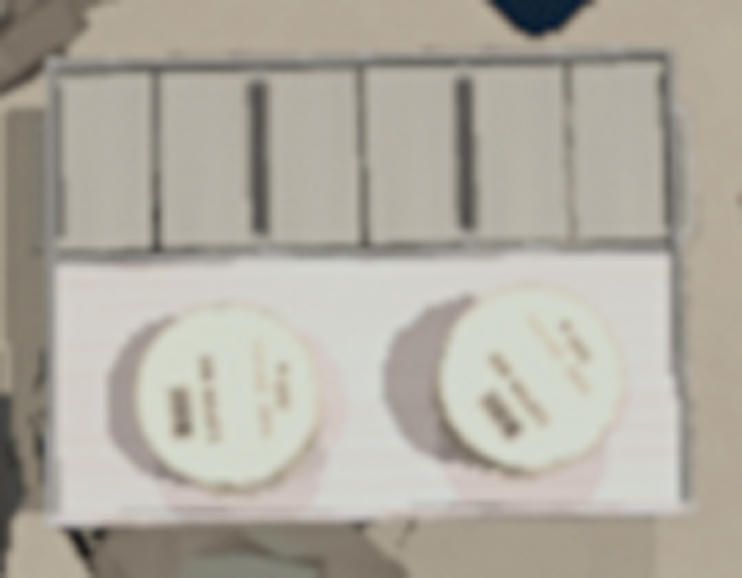

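Thin seams are at crop x≈157, 362 and 568, running from y≈68 to 245. The thick bars at 259 and 465 are the cell dividers. The reel tops are at crop (227,396) and (531,378).

```bash
python3 - <<'E'
from h import *
s=r.snapshot("top");f=s["frame"][:,:,::-1].copy()
P=lambda x,y,z:ray(s,195+(x+.5)/5.5-.5,140+(y+.5)/5.5-.5,z)
np.set_printoptions(precision=4,suppress=True)
for q in[(156,159),(361.5,155),(568.5,152),(259,158),(465,153)]:print("seam",P(*q,.118)[:2])
for q in[(50,62),(670,52),(52,524),(690,512)]:print("corner",P(*q,.124)[:2])
hsv=cv2.cvtColor(f,cv2.COLOR_BGR2HSV)
m=((hsv[...,0]>30)&(hsv[...,0]<75)&(hsv[...,2]>190)).astype(np.uint8)
m[:187]=0;m[238:]=0;m[:,:204]=0;m[:,318:]=0
m=cv2.morphologyEx(m,cv2.MORPH_OPEN,np.ones((3,3)))
n,L,S,C=cv2.connectedComponentsWithStats(m)
for i in range(1,n):
    if S[i,4]<150:continue
    h=cv2.convexHull(np.argwhere(L==i)[:,::-1].astype(np.int32).reshape(-1,1,2));(cx,cy),rad=cv2.minEnclosingCircle(h)
    mo=cv2.moments(h);c=(mo['m10']/mo['m00'],mo['m01']/mo['m00'])
    print("reel",S[i],c,rad,ray(s,*c,.184)[:2])
print(P(227,396,.184)[:2],P(531,378,.184)[:2])
print(r.sense()["tcp_pos"])
E
```

```text
seam [ 0.5458 -0.2388]
seam [ 0.5468 -0.3184]
seam [ 0.5475 -0.3984]
seam [ 0.5459 -0.2788]
seam [ 0.5474 -0.3585]
corner [ 0.5831 -0.198 ]
corner [ 0.5853 -0.4377]
corner [ 0.405  -0.2012]
corner [ 0.4085 -0.4406]
reel [276 193  31  31 576] (291.03340013360054, 208.02226675573368) 15.811488151550293 [ 0.4536 -0.3769]
reel [221 196  31  31 567] (235.89838492597576, 211.29587258860474) 15.79309368133545 [ 0.4478 -0.2705]
[ 0.4472 -0.2705] [ 0.453  -0.3771]
[ 0.2    -0.5657  0.4039]
```

```bash
cat >> h.py <<'E'
YAW=0.75
O=np.array([0.5462,-0.3184]); a=np.radians(YAW)
EX=np.array([np.cos(a),np.sin(a)]);EY=np.array([-np.sin(a),np.cos(a)])
W=lambda x,y:O+x*EX+y*EY
ORI=[180,0,YAW]
def line(xy,ztip,speed=.15): r.servo_line([float(xy[0]),float(xy[1]),float(ztip+.182)],ORI,speed)
E
python3 - <<'E'
from h import *
np.set_printoptions(precision=4,suppress=True)
r.grab(20)
xy=W(0,0); r.reach([xy[0],xy[1],.26+.182],ORI)
s=r.snapshot("wrist");cv2.imwrite("pics/w0.png",s["frame"][:,:,::-1])
R=np.array(s["R"]);print("cam",-R.T@np.array(s["t"]),"proj",[proj(s,np.r_[W(0,y),.118]) for y in(.08,0,-.08)])
st=r.sense();print(st["clock"],st["tcp_pos"],st["orientation"],st["contact_force"],st["opening"],st["joints"])
E
```

```text
cam [ 0.6227 -0.3173  0.4207] proj [array([162.5629, 175.9112]), array([248.9283, 175.8743]), array([335.2964, 175.8374])]
3.1667 [ 0.5456 -0.3194  0.4419] [179.9917   0.0204   0.6692] [-0.0364 -0.0005 -0.1363] 0.0003818042801139845 [-33.4206  10.9973  60.4088  -0.0193 108.6061  55.904 ]
```

View pics/w0.png

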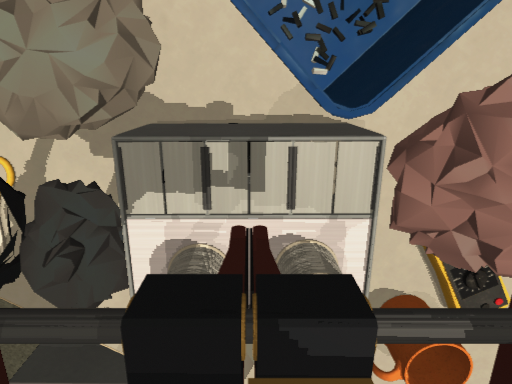

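The wrist view shows seams at columns ≈163.5, 249 and 334.5, rows 140–214. Predicted columns were 162.6, 248.9 and 335.3, at row 176, so the crate pose is good to about 1 mm. Now I'll probe the middle cell, then the left one if the middle is empty.

```bash
sed -i 's/0.5462,/0.5456,/' h.py; cat >> h.py <<'E'
def probe(y):
    xy=W(0,y); line(xy,.135,.25); line(xy,.078,.08)
    r.wait(.15); f0=r.sense()["contact_force"][2]; full=False; log=[round(f0,1)]
    for d in(47,50,53,56):
        line(xy,.118-d/1000,.05); f=r.sense()["contact_force"][2]; log.append(round(f,1))
        if f-f0>6: full=True;break
    line(xy,.15,.2); print("probe",y,full,log,r.sense()["clock"]); return full
E
python3 - <<'E'
from h import *
full=probe(0)
if not full:
    line(W(0,.08),.15,.25); print(probe(.08))
st=r.sense();print(st["tcp_pos"],st["contact_force"])
E
```

```text
probe 0 False [np.float64(-1.7), np.float64(-0.2), np.float64(0.6), np.float64(0.5), np.float64(-0.7)] 6.4583
probe 0.08 False [np.float64(-2.6), np.float64(-0.8), np.float64(0.7), np.float64(0.7), np.float64(-0.1)] 9.8167
False
[ 0.54447766 -0.23819852  0.33101138] [ 0.57048642 -0.00376498 -1.0429101 ]
```

The middle and left cells are empty, so the right one is full. Next I'll carry the left reel to the left cell and check it before pressing.

```bash
cat >> h.py <<'E'
def carry(src,dst):
    line(src,.215,.25); line(src,.130,.12); r.grab(25); st=r.sense(); print("grip",st["opening"],st["tcp_pos"],st["clock"])
    line(src,.155,.12); line(dst,.155,.15); line(dst,.1312,.06); r.wait(.3)
    st=r.sense(); print("hold",st["tcp_pos"],st["contact_force"],st["opening"])
E
python3 - <<'E'
from h import *
r.let_go(); line(W(0,.08),.225,.25)
carry(np.array([.4478,-.2705]),W(0,.08))
s=r.snapshot("side");cv2.imwrite("pics/s1.png",s["frame"][100:280,150:380,::-1].repeat(3,0).repeat(3,1))
print(W(0,.08),r.sense()["clock"])
E
```

```text
grip 0.06426741515230107 [ 0.44783374 -0.27060977  0.31258875] 13.575
hold [ 0.54457137 -0.238374    0.31309793] [-0.34843693  0.14767917 -4.73438973] 0.06360431711173099
[ 0.54455283 -0.23840685] 15.6667
```

View pics/s1.png

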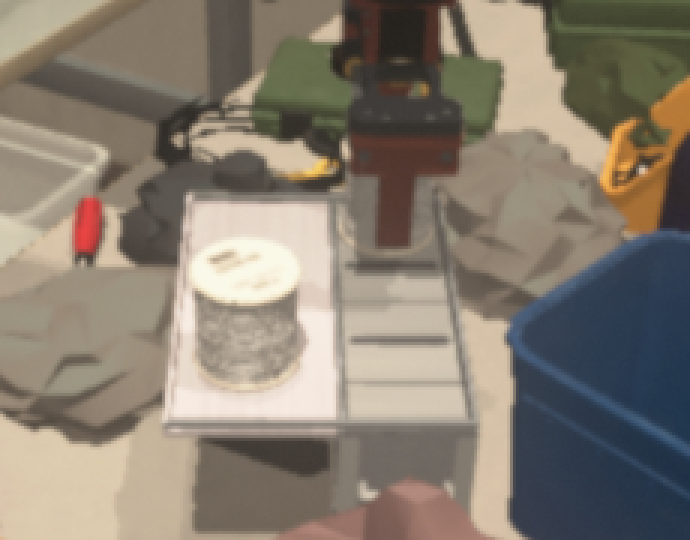

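The side view shows the reel held upright over the left cell at crop (390,220), just clear of the flaps, with the wrist still carrying its weight. I'll release it, rise and check from above.

```bash
cat >> h.py <<'E'
def look(name,x0=185,x1=330,y0=130,y1=245):
    s=r.snapshot("top");f=s["frame"][:,:,::-1].copy()
    hsv=cv2.cvtColor(f,cv2.COLOR_BGR2HSV)
    m=((hsv[...,0]>30)&(hsv[...,0]<75)&(hsv[...,2]>150)&(hsv[...,1]<60)).astype(np.uint8)
    k=np.zeros_like(m);k[y0:y1,x0:x1]=1;m=cv2.morphologyEx(m*k,cv2.MORPH_OPEN,np.ones((3,3)))
    n,L,S,C=cv2.connectedComponentsWithStats(m)
    for i in range(1,n):
        if S[i,4]<150:continue
        h=cv2.convexHull(np.argwhere(L==i)[:,::-1].astype(np.int32).reshape(-1,1,2));mo=cv2.moments(h)
        p=ray(s,mo['m10']/mo['m00'],mo['m01']/mo['m00'],.184)[:2]; print("reel",S[i],p.round(4),"crate",((p-O)@np.c_[EX,EY]).round(4))
    cv2.imwrite("pics/"+name,cv2.resize(f[y0:y1,x0:x1],None,fx=5,fy=5,interpolation=cv2.INTER_CUBIC))
E
python3 - <<'E'
from h import *
d=W(0,.08); line(d,.1302,.03); r.wait(.15); print(r.sense()["contact_force"]); r.let_go(); r.wait(.2)
line(d,.215,.15); line(W(-.07,-.16),.26,.3); look("t2.png"); print(r.sense()["clock"])
E
```

```text
[ 0.66584377  0.01375084 -1.69315722]
reel [204 148  31  30 535] [ 0.5443 -0.2376] crate [-0.0003  0.0808]
18.6167
```

View pics/t2.png

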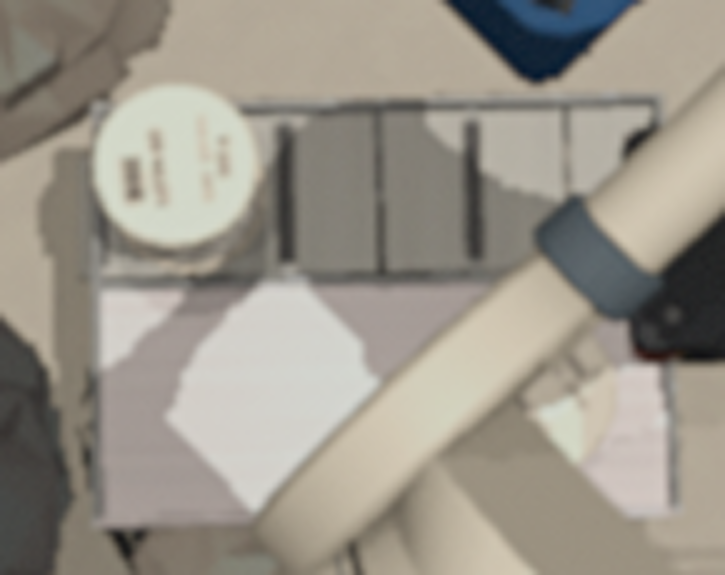

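The top view shows the reel standing over the left cell, crop centre (176,165), which is crate (-0.3, 80.8) mm. I'll press it down now.

```bash
cat >> h.py <<'E'
def press(d):
    r.grab(20); line(d,.215,.3); line(d,.187,.1); log=[]
    for z in(.180,.172,.164,.156,.148,.142,.137):
        line(d,z,.05); st=r.sense(); f=st["contact_force"]; log.append((z,np.round(f,1).tolist(),round(st["tcp_pos"][2]-.182,4)))
        if abs(f[2])>35: break
    r.wait(.3); print(*log,r.sense()["contact_force"].round(1) if hasattr(r.sense()["contact_force"],"round") else r.sense()["contact_force"],sep="\n")
    line(d,.16,.1); line(d,.215,.2)
E
python3 - <<'E'
from h import *
press(W(0,.08)+[0,.0004]); line(W(-.07,-.16),.26,.3); look("t3.png"); print(r.sense()["clock"])
E
```

```text
(0.18, [-0.2, -1.0, 0.2], np.float64(0.1802))
(0.172, [-0.2, 0.7, 0.0], np.float64(0.1712))
(0.164, [-0.8, 0.5, -0.0], np.float64(0.1631))
(0.156, [0.4, 0.2, -1.0], np.float64(0.1553))
(0.148, [-0.4, -0.3, 0.1], np.float64(0.1473))
(0.142, [-0.0, 0.4, 0.4], np.float64(0.1414))
(0.137, [-0.4, -0.7, 0.2], np.float64(0.1365))
[0.7 0.2 0.4]
25.5917
```

View pics/t3.png

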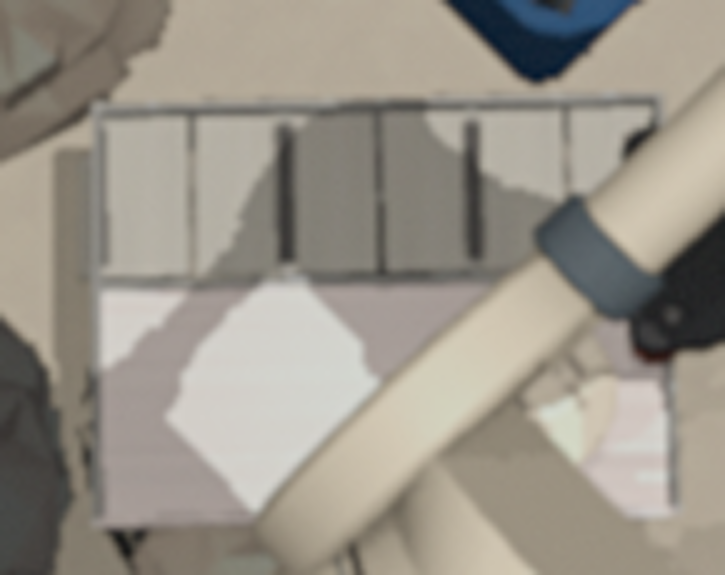

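The flaps over the left cell have shut and the reel is gone from the deck. It dropped almost without force. Now the second reel to the middle cell.

```bash
python3 - <<'E'
from h import *
src=np.array([.4536,-.3769]);d=W(0,0)
r.let_go(); carry(src,d)
line(d,.1302,.03); r.wait(.15); print(r.sense()["contact_force"]); r.let_go(); r.wait(.2)
line(d,.215,.15); line(W(-.07,-.22),.28,.3); look("t4.png"); print(r.sense()["clock"])
E
```

```text
grip 0.06363199939536836 [ 0.45362867 -0.3769756   0.3126478 ] 28.95
hold [ 0.54564756 -0.31831978  0.31308041] [-0.1258172   0.10933765 -3.23725022] 0.06377599862866942
[ 0.35596411  0.99864642 -0.28819349]
reel [245 147  29  30 452] [ 0.5468 -0.3149] crate [0.0013 0.0034]
reel [249 200  39  13 366] [ 0.4576 -0.3308] crate [-0.0882 -0.0113]
33.9333
```

View pics/t4.png

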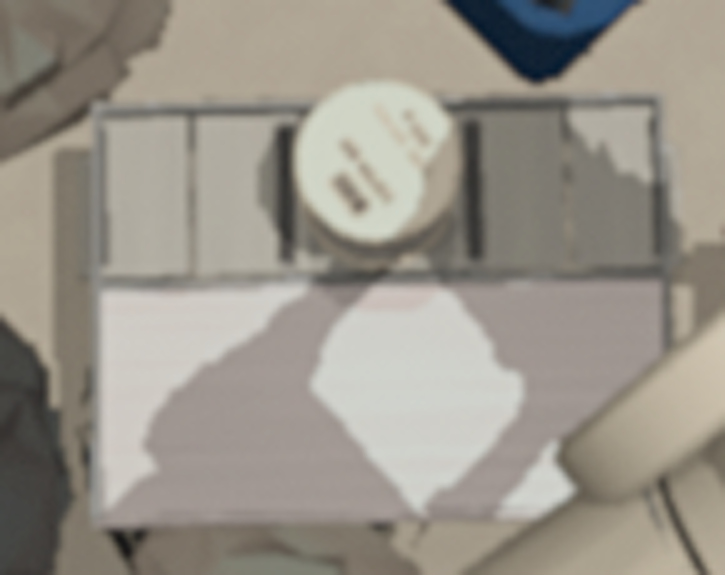

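The reel stands over the middle cell, crop centre ≈(377,161). The shadow clips the mask's right side; by its left edge (245 vs 204 for the first reel) it sits 80 mm from the first one, so it is centred. I'll press it.

```bash
python3 - <<'E'
from h import *
press(W(0,0)); 
# feel both cells: reel top should be met about 48 mm below the deck
for y in(0,.08):
    xy=W(0,y); line(xy,.15,.25); line(xy,.130,.15); log=[]
    for d in(0,15,30,40,43,45,46,47,48,49,50):
        line(xy,.118-d/1000,.05); f=r.sense()["contact_force"][2]; log.append((d,round(float(f),1)))
        if f>7: break
    line(xy,.15,.2); print(y,log,r.sense()["clock"])
line(W(-.07,-.22),.28,.3); look("t5.png"); print(r.sense()["clock"])
E
```

```text
(0.18, [0.8, -1.5, 2.7], np.float64(0.1805))
(0.172, [0.1, 0.3, 0.9], np.float64(0.1712))
(0.164, [-0.4, -0.0, 0.7], np.float64(0.1631))
(0.156, [0.6, 0.1, 0.1], np.float64(0.1553))
(0.148, [0.1, -0.5, 0.1], np.float64(0.1473))
(0.142, [0.7, 0.4, 0.2], np.float64(0.1414))
(0.137, [1.1, -0.7, -0.1], np.float64(0.1365))
[-0.1  0.6 -0. ]
0 [(0, 0.7), (15, 1.5), (30, -2.2), (40, -1.5), (43, -0.3), (45, -0.0), (46, 0.3), (47, 0.5), (48, 2.9), (49, 6.3), (50, 10.4)] 44.45
0.08 [(0, 0.9), (15, 0.6), (30, -1.9), (40, -1.5), (43, 0.8), (45, -0.3), (46, 0.9), (47, -0.2), (48, 3.2), (49, 7.1)] 48.9
reel [249 198  39  15 397] [ 0.4585 -0.3292] crate [-0.0872 -0.0096]
50.2167
```

View pics/t5.png

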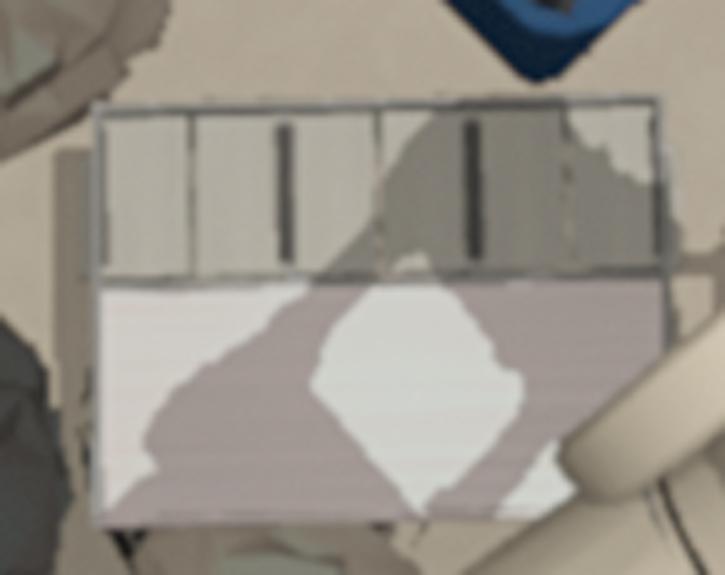

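All flaps are shut and no reel is left on the deck. In both cells the finger met a flat top 48 mm below the deck, so both reels stand upright on the floor.

```bash
python3 -c "
from station import r
print(r.sense()['contact_force']); print(r.hand_in())"
```

```text
[ 0.13172204 -0.44099686 -0.54030815]
the job is handed in; nothing more can be done
None
```

The job is handed in at about 50 s: one reel is in the left cell and one in the middle cell, and the fingertip met each top 48 mm below the deck, as for a reel standing on the floor; no verdict came back.

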